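# Ready the tent's reading lamp for the evening

### The arm

A 6-joint arm with a two-finger parallel gripper is mounted at the origin on the work surface. World frame = base frame: x ahead of the robot, y to its left, z up, the work surface at z = 0. Lengths are in mm, angles in degrees, forces in N, time in s.
With the tool pointing down it reaches from about 300 to 875 mm from the base axis. Payload 6.4 kg.
Tool frame: the origin (TCP) lies at the very end of the fingers, on their centre line; the grasp point (between the pads) lies 19 mm behind it; z points along the fingers, y is the line along which they close (so a half turn about z gives the same grasp; the last joint's range is limited). The gripper opens to 85 mm and grips with 20 to 120 N. Pads are 22 mm wide; open, the fingers measure 114 mm over their backs; the gripper's body (76 mm by 85 mm) begins 54 mm behind the grasp point. The pads swing forward as they close: fully open they stand 13 mm farther back than shut.
Start: joints at [64.899, 10.359, 92.074, -0, 77.567, -11.82], TCP at [132.082, 559.639, 231.288] pointing down, gripper open.
Joint ranges: [-171.53, 171.53], [-51.25, 118.39], [17.06, 147.69], [-65.23, 245.23], [0, 150.52], [-178.68, 178.68]. Speed limits (degrees/s): [147.25, 147.25, 172.46, 180, 180, 180].

### API

Orientations are given as [roll, pitch, yaw] about the fixed x, y, z axes, in that order (R = Rz(yaw) Ry(pitch) Rx(roll)).
In Python, from bench import env gives the robot as it stands. The module is installed in compiled form; this text tells all that it offers.
- The arm moves only by the tool arm_command, never from a script. Its argument "rows" is a list of rows, each an object with "slide": the shift along the tool's x, y, z in cm, a list of three; "spin": the turn about the tool's z in rad; "grip": the finger opening in cm, from 0 to 8.54. In form: [{"slide": [x, y, z], "spin": spin, "grip": grip}, ...]. A call has 1 to 10 rows; each row is the pose to reach, as a shift and turn from the pose commanded when the call began, along the tool's axes at that moment; what a row does not reach only later rows make up. A row lasts 1/10 s, in which the tool goes at most 50 mm and 8.59 degrees, less where a joint would pass 70% of its speed; a pose out of reach is approached as far as the arm can. A call with a gripper value outside its range is refused whole. The fingers move at their own pace and stop on an object; "force" is the grip in N (left out, the last holds). Time passes only in rows, so rows that repeat a pose let the fingers close. It gives the time, the measured TCP pose, the force, the opening and the grip force at its end, in the units of the state.
- env.read_state(): the state, without advancing time (a new reading comes with each control period).
- env.get_image(name): name is "scene" or "top" or "wrist"; returns the picture (400x640x3 uint8, red, green, blue); there is no depth.
- env.camera_info(name): a dict with "fx", "fy", "cx", "cy" (pixels), "R" (3x3) and "t" (3): a world point X has camera coordinates R X + t; the wrist camera has in their place "T_tool_cam" (4x4, takes a point from camera to tool coordinates, whose origin is the TCP and whose axes are the flange's). Camera axes: x right, y down, z forward; pixel columns grow to the right and rows downward; lengths in mm; the calibration is good to about 2 mm. A picture is of the moment at which its call begins: read the wrist's pose just before it. camera_info takes no time and is no camera call.
- env.job_done(): hands the job in; it is judged then, once.
The state is a dict: "t": time; "joint_pos": joint angles; "joint_vel": joint speeds; "effort": joint torques, N m; "eef_pos": TCP position; "orientation": TCP orientation; "force": force on the tool from outside, world axes, zero at the start; "moment": the same for the moment, N m; "opening": opening from 0.0 (shut) to 1.0 (fully open); "gripper_force": force on a finger pad.
Only numpy, scipy, OpenCV 4.12 (cv2) and the standard library are available. Lean on these libraries where they do the work, as an engineer would, in place of code of your own. Each camera call takes 0.05 s, during which the arm holds its last target. There are 200 camera calls.

### The job

Get the reading lamp on the guest desk ready for tonight: lay the loose battery pack flat in the lamp's open tray with its brass contacts towards the lamp's post (set it down, do not drop it) and push the tray fully home. Swing the lamp's stiff arm gently round until the lamp's head hangs over the middle of the map, and leave it standing there. Do not disturb the bottle, the glass or the toy van.

Things in the scene. Friction and masses are not known exactly. Their poses are not given: they have to be found in the camera images.
- lamp: Reading lamp, fixed to the desk: a teal hollow base 150 (x) x 130 (y) x 60 mm high, a post 22 mm across, and a level two-link arm that turns on the post (stiff, about 0.5 N m). The first link is 270 mm long, its tube 203 mm above the desk. Origin: centre of the base's underside. +x points from the tray side, which faces the robot, to the post, whose axis is at x +45 mm, y 0.
- lamp_head: Lamp head: teal dome shade 100 mm across, lower rim 165 mm above the desk, an upright round black grip on top. Rigid with the second link: 250 mm long, tube 225 mm above the desk, hinged level on the first link's end (stiff, 0.3 N m). Both joints stay where left. Origin: head's vertical axis at the tube; -x points outward along the second link, +x back to its hinge. Starts on the robot's left.
- head_grip (a point): Point on the head's axis 30 mm above its origin (255 mm above the desk): middle of the free part of the black grip, which is round, 20 mm across and runs from 235 to 271 mm above the desk; nothing of the lamp is higher. Held fast while the second link turns, it creeps sideways out of flat fingers unless the wrist turns along with the link.
- tray (a joint): How far the battery tray is pulled out of the base towards the lamp's -x, m: 0 = fully home, up to 0.125. Starts at 0.11 or more, the whole bed outside the base. It slides with about 2 N of friction.
- tray_seat (a point): Centre of the tray's bed, on its floor (10 mm above the desk); axes as the lamp's. The bed is 101 (x) x 60 mm (y). Its side walls and two small rear corners rise only to 20 mm above the desk, the front panel to 49 mm. The slot in the base that the loaded tray passes through is 52 mm high above the desk.
- tray_back (a point): Middle of the tray's rear edge, at the inner end of the bed (50 mm towards the lamp's +x from tray_seat) and 25 mm above the desk: where the battery's contacts belong. Small brass strips on the floor near it show the contact end.
- tray_front (a point): Middle of the outer (-x) face of the tray's cream front panel, which is 110 mm wide (y) and runs from 5 to 49 mm above the desk; push it towards the lamp's +x. When the tray is home this face is 82 mm from the lamp's origin.
- battery: Battery pack, loose: a dark grey block 90 (x) x 52 (y) x 30 mm (z) with an orange band, about 0.22 kg, lying flat on the desk. Origin: centre of its underside. Its +x end carries the two brass contacts, the orange band is nearer the other end.
- battery_contacts (a point): Centre of the battery's +x end face, 45 mm from its origin along +x and 15 mm above its underside.
- map_middle (a point): Middle of the map card (a red dot on it), a coloured card 150 (x) x 210 (y) x 2 mm fixed flat on the desk, on the robot's right.
- bottle: Bystander: a wine bottle 72 mm across, 270 mm tall, standing beyond the map. Origin: centre of its underside.
- glass: Bystander: a stemmed glass standing upside down, 68 mm across, 143 mm tall, near the lamp's right side. Origin: centre of its underside.
- van: Bystander: a blue and white toy van 84 x 36 x 43 mm, near the battery. Origin: centre of its underside, x along its length.
Things that resemble listed ones, but are neither listed nor needed, are in the scene too. There is more than one size of the battery; the one meant has the size given above.

How it is judged (in metres and radians):
At the end, for the whole second after the job is handed in: The battery lies flat in the tray (tilt under 0.1 rad) with its contact end within 16 mm of the tray's rear middle, the tray is home to within 4 mm, the lamp's head is within 30 mm (horizontally) of being over the middle of the map, and all is at rest (distance between battery_contacts and tray_back below 0.016 m and angle between battery's own z axis and vertical below 0.1 rad and value of joint tray below 0.004 m and horizontal distance between lamp_head and map_middle below 0.03 m and linear speed of each of lamp_head, battery below 0.01 m/s); the robot touches nothing.
It fails at once if the battery is dropped or thrown (moving faster than 0.7 m/s while not in the fingers) (linear speed of battery above 0.7 m/s and contact force between battery and the fingers below 0.05 N).
It fails at once if the lamp's head is flung round faster than 0.8 m/s (linear speed of lamp_head above 0.8 m/s).
It fails at once if the bottle is moved 30 mm or tipped (distance of bottle from where it was at the start of the episode above 0.03 m or angle between bottle's own z axis and vertical above 0.3 rad).
It fails at once if the glass is moved 30 mm or tipped (distance of glass from where it was at the start of the episode above 0.03 m or angle between glass's own z axis and vertical above 0.3 rad).
It fails at once if the toy van is moved 30 mm or tipped (distance of van from where it was at the start of the episode above 0.03 m or angle between van's own z axis and vertical above 0.5 rad).
It also fails if it takes over 72 s, if anything falls off the work surface, if the arm or the gripper's body presses on something with over 40 N, if the wrist force passes 120 N, or if a joint passes its speed limit or range.

## Working session

There is one attempt and no reset: what is moved stays moved. The work goes in short steps, Python scripts to look and compute and a tool call to move; the robot and the scene stay as the last step left them, time stands still between calls to the robot, and variables do not carry over. Pictures are saved under pics/ and viewed, at most 10 in all, crops included, and the job is handed in when it is done.

Besides the shell and the picture viewer there is one more tool, called after "Request:" in YAML: its name, and indented under it one key for each argument. arm_command: Moves the arm, as the interface text tells. Its arguments: {"type":"object","properties":{"rows":{"type":"array","items":{"type":"object","properties":{"slide":{"type":"array","items":{"type":"number"}},"spin":{"type":"number"},"grip":{"type":"number"}}}},"force":{"type":"number"}},"required":["rows"]}

```bash
mkdir -p pics
python3 - <<'E'
from bench import env
import cv2
for n in("top","scene"):
    cv2.imwrite(f"pics/{n}0.png",env.get_image(n)[:,:,::-1])
    c=env.camera_info(n);print(n,c)
print(env.camera_info("wrist"));print(env.read_state())
E
```

```text
top {'fx': 390.033946777188, 'fy': 390.033946777188, 'cx': 317.0799047398773, 'cy': 204.49893559808126, 'R': array([[ 2.08656241e-02, -9.99778075e-01,  2.90270003e-03],
       [-9.89947435e-01, -2.10665122e-02, -1.39858062e-01],
       [ 1.39888174e-01,  4.47053016e-05, -9.90167307e-01]]), 't': array([-66.11083648, 574.97796363, 916.53920693])}
scene {'fx': 519.2088674419088, 'fy': 519.2088674419088, 'cx': 309.7733057512105, 'cy': 202.64663135909774, 'R': array([[ 0.26871784,  0.96315431, -0.01115832],
       [ 0.81008107, -0.23224774, -0.53835829],
       [-0.5211136 ,  0.13562733, -0.84264218]]), 't': array([ -84.00583739, -377.68586816, 1791.08184297])}
{'fx': 288.0928229258645, 'fy': 288.0928229258645, 'cx': 317.6980081659731, 'cy': 202.45688451859013, 'T_tool_cam': array([[-8.12543426e-04, -9.44572101e-01, -3.28303039e-01,
         8.44138970e+01],
       [ 9.99998914e-01, -3.63949987e-04, -1.42784405e-03,
         4.16463053e-01],
       [ 1.22921576e-03, -3.28303843e-01,  9.44571372e-01,
        -1.43200848e+02],
       [ 0.00000000e+00,  0.00000000e+00,  0.00000000e+00,
         1.00000000e+00]])}
{'t': 0.1, 'joint_pos': array([ 6.48998922e+01,  1.03996435e+01,  9.21274076e+01, -2.35450028e-04,
        7.75658415e+01, -1.18199702e+01]), 'joint_vel': array([-0.07426651, -0.08246298, -0.09355966,  0.0246591 , -0.00632586,
       -0.04812758]), 'effort': array([ 1.33115850e-04, -4.45874906e+01, -3.52240205e+01, -2.82094807e-04,
        4.18416705e-03,  2.91146542e-06]), 'eef_pos': array([131.84949063, 559.1625889 , 230.44204563]), 'orientation': array([-1.79909030e+02, -1.88028691e-02,  1.66719898e+02]), 'force': array([-0.39358044,  0.54653963, -0.0420549 ]), 'moment': array([-0.05017058,  0.00618953, -0.01794489]), 'gripper_force': 0.0, 'opening': 1.0014124035861882}
```

View pics/top0.png

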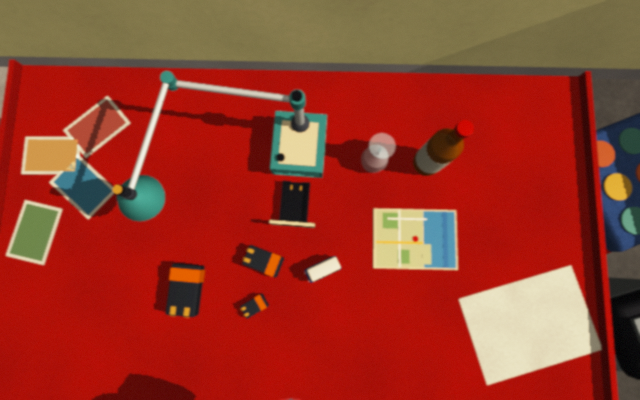

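View pics/scene0.png

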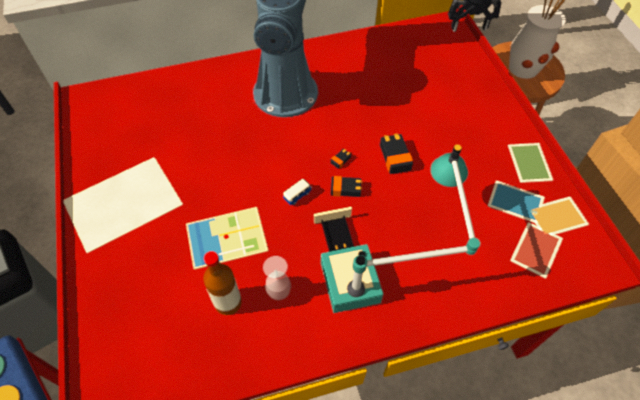

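```bash
cat > h.py <<'E'
from bench import env
import numpy as np, cv2
from scipy.spatial.transform import Rotation as Ro
def cast(n,u,v,z,st=None):
    c=env.camera_info(n)
    d=np.array([(u-c["cx"])/c["fx"],(v-c["cy"])/c["fy"],1.])
    if n=="wrist":
        T=c["T_tool_cam"];R=Ro.from_euler("xyz",st["orientation"],degrees=True).as_matrix()
        o=np.array(st["eef_pos"])+R@T[:3,3];d=R@T[:3,:3]@d
    else: o=-c["R"].T@c["t"];d=c["R"].T@d
    return o+d*(z-o[2])/d[2]
def proj(n,X):
    c=env.camera_info(n);p=c["R"]@np.array(X)+c["t"]
    return p[0]/p[2]*c["fx"]+c["cx"],p[1]/p[2]*c["fy"]+c["cy"]
def twoview(a,b):
    A=[];B=[]
    for n,(u,v) in(("top",a),("scene",b)):
        c=env.camera_info(n);o=-c["R"].T@c["t"];d=c["R"].T@np.array([(u-c["cx"])/c["fx"],(v-c["cy"])/c["fy"],1.]);d/=np.linalg.norm(d)
        P=np.eye(3)-np.outer(d,d);A.append(P);B.append(P@o)
    return np.linalg.solve(sum(A),sum(B))
def blobs(m,amin=30):
    n,l,s,c=cv2.connectedComponentsWithStats(m.astype(np.uint8))
    out=[]
    for i in range(1,n):
        if s[i,4]>=amin:
            out.append((cv2.minAreaRect(np.argwhere(l==i)[:,::-1].astype(np.float32)),int(s[i,4]),c[i]))
    return out
E
python3 - <<'E'
from h import *
np.set_printoptions(precision=1,suppress=True)
im=cv2.imread("pics/top0.png");hsv=cv2.cvtColor(im,cv2.COLOR_BGR2HSV);H,S,V=cv2.split(hsv)
ms=dict(notred=~((S>170)&((H<5)|(H>175))), teal=(H>78)&(H<95)&(S>90)&(V>50),orange=(H>5)&(H<16)&(S>180)&(V>140),cream=(S<110)&(V>130))
for k,m in ms.items():
    for r,a,c in blobs(m):
        if a>9000: continue
        (z:=dict(notred=30,teal=60,orange=30,cream=45)[k])
        print(k,a,c,"pts",[cast("top",*p,z)[:2].round() for p in cv2.boxPoints(r)])
m=ms['notred'][225:300,225:360]
print("dot",blobs(((H<8)|(H>172))[225:255,400:430]&(S>120)[225:255,400:430],3))
for n,p,z in(("posttop",(297,96),215),("elbow",(168,77),225),("grip",(124,192),265),("base",(299,143),60)):print(n,cast("top",*p,z))
print("map",cast("top",416,239,2), "elbow2",twoview((168,77),(473,245)),"grip",twoview((121,191),(456,152)))
E
python3 - <<'E'
import cv2
im=cv2.imread("pics/top0.png");cv2.imwrite("pics/c.png",cv2.resize(im[60:330,100:370],(800,600)[:1]*0 or (600,600),interpolation=2))
E
```

```text
notred 1558 [438.2 151.8] pts [array([ 692., -277.]), array([ 799., -381.]), array([ 740., -438.]), array([ 634., -334.])]
notred 985 [378.2 152.2] pts [array([ 680., -151.]), array([ 779., -198.]), array([ 747., -262.]), array([ 649., -214.])]
notred 1291 [293.5 206. ] pts [array([525.,  66.]), array([635.,  64.]), array([630., -54.]), array([520., -50.])]
notred 2499 [ 33.8 232.1] pts [array([437., 704.]), array([586., 674.]), array([555., 573.]), array([407., 605.])]
notred 5317 [414.7 238.9] pts [array([ 423., -187.]), array([ 575., -190.]), array([ 575., -407.]), array([ 423., -399.])]
notred 831 [262.4 260.7] pts [array([427., 132.]), array([482., 113.]), array([449.,  23.]), array([395.,  44.])]
notred 573 [322.4 268.9] pts [array([418., -21.]), array([ 457., -101.]), array([ 422., -118.]), array([384., -39.])]
notred 1744 [184.3 289.6] pts [array([302., 306.]), array([429., 302.]), array([422., 213.]), array([296., 218.])]
notred 398 [253.6 305.6] pts [array([330., 133.]), array([363.,  77.]), array([329.,  56.]), array([296., 111.])]
teal 158 [168.7  79.3] pts [array([889., 
[... 3740 characters left out ...]
), array([ 523., -827.]), array([ 516., -804.])]
cream 167 [292.1 223. ] pts [array([528.,  60.]), array([538.,  59.]), array([532., -46.]), array([521., -45.])]
cream 449 [323.6 268.7] pts [array([419., -31.]), array([ 453., -100.]), array([ 423., -114.]), array([389., -46.])]
cream 34 [637.9 323.4] pts [array([ 320., -809.]), array([ 320., -816.]), array([ 295., -814.]), array([ 295., -807.])]
dot [(((14.750001907348633, 13.250000953674316), (4.242640495300293, 3.535533905029297), 45.0), 18, array([14.9, 13.3]))]
posttop [778.9  -7.4 215. ]
elbow [810. 260. 225.]
grip [560.5 309.1 265. ]
base [725.2  -6.4  60. ]
map [ 499.1 -305.4    2. ] elbow2 [811.2 260.8 222.4] grip [564.6 321.7 250.5]
```

View pics/c.png

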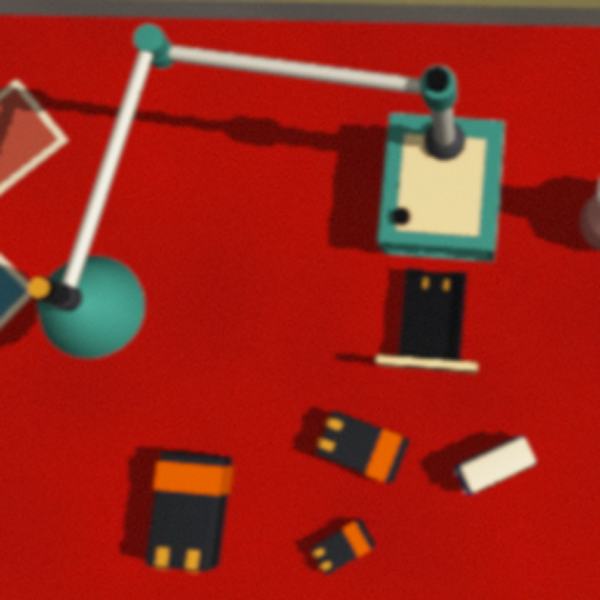

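The crop shows the wanted battery at top px (262,261) with its contacts on the left, the van at (322,269), and the tray bed with brass strips at its far end. The lamp's post is near the far edge. The battery is at about (438,78), yaw about 70°. I'll move above it.

Request:
arm_command:
  rows:
    - {"slide": [-4,-4,0],"spin": 0.14,"grip": 8.5}
    - {"slide": [-8,-8,0],"spin": 0.28,"grip": 8.5}
    - {"slide": [-12,-11.5,0],"spin": 0.42,"grip": 8.5}
    - {"slide": [-16,-15.5,0],"spin": 0.56,"grip": 8.5}
    - {"slide": [-19,-18.5,0],"spin": 0.7,"grip": 8.5}
    - {"slide": [-22,-21.5,0],"spin": 0.84,"grip": 8.5}
    - {"slide": [-25.5,-25,0],"spin": 0.98,"grip": 8.5}
    - {"slide": [-29,-28,0],"spin": 1.12,"grip": 8.5}
    - {"slide": [-32,-31,0],"spin": 1.26,"grip": 8.5}
    - {"slide": [-35,-34,0],"spin": 1.4,"grip": 8.5}

```text
t: 1.1
eef_pos: [395.2, 146.3, 231.2]
orientation: [180.0, -0.0, 86.1]
force: [1.5, 0.2, -0.1]
opening: 0.996
gripper_force: 0.0
```

Request:
arm_command:
  rows:
    - {"slide": [-3,2,1],"spin": 0.1,"grip": 8.5}
    - {"slide": [-5,3.5,2],"spin": 0.2,"grip": 8.5}
    - {"slide": [-6.5,4.7,3],"spin": 0.29,"grip": 8.5}
    - {"slide": [-6.5,4.7,3],"spin": 0.29,"grip": 8.5}
    - {"slide": [-6.5,4.7,3],"spin": 0.29,"grip": 8.5}

```text
t: 1.6
eef_pos: [437.1, 80.6, 200.9]
orientation: [-179.9, 0.0, 69.9]
force: [0.7, -0.2, 0.8]
opening: 0.997
gripper_force: 0.0
```

Run:
```python
from h import *
st=env.read_state();im=env.get_image("wrist");cv2.imwrite("pics/w1.png",im[:,:,::-1]);print(st["eef_pos"],st["orientation"])
np.save("w1.npy",np.r_[st["eef_pos"],st["orientation"]])
```

```text
[437.05433747  80.6343263  200.92069   ] [-1.79907558e+02  5.64915835e-03  6.99348265e+01]
```

View pics/w1.png

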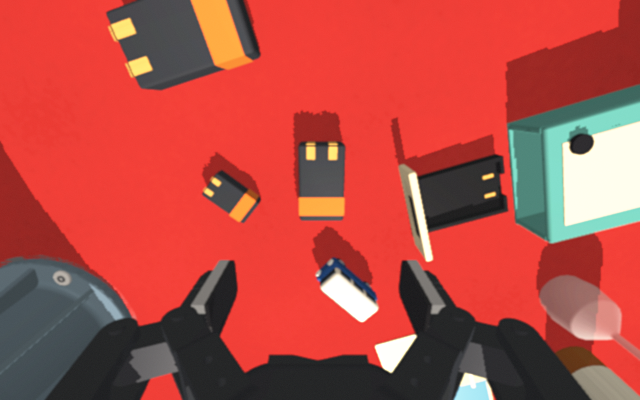

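The wrist view shows the battery centred at px (322,180), contacts up. The tray panel's top edge runs (404,167)-(430,261), the bed's rear end is near x=500, and the van is at (347,290), clear of the fingers' path.

```bash
cat > m.py <<'E'
from h import *
np.set_printoptions(precision=1,suppress=True)
a=np.load("w1.npy");st=dict(eef_pos=a[:3],orientation=a[3:])
im=cv2.imread("pics/w1.png");H,S,V=cv2.split(cv2.cvtColor(im,cv2.COLOR_BGR2HSV))
g=~((S>150)&((H<6)|(H>174)))
sub=np.zeros_like(g);sub[125:232,285:360]=g[125:232,285:360]
for r,ar,c in blobs(sub,500):
    print(r,ar); b=cv2.boxPoints(r);b=b[np.argsort(b[:,1])]
    print("contact end z30",[cast("wrist",*p,30,st)[:2] for p in b[:2]],"band end z0",[cast("wrist",*p,0,st)[:2] for p in b[2:]])
sub=g[:,:].copy();s2=((V>150)&(S<110))
for r,ar,c in blobs(s2[150:270,395:440],100):
    b=cv2.boxPoints(r)+[395,150];print("panel",ar,b,[cast("wrist",*p,49,st)[:2] for p in b])
s3=np.zeros_like(g);s3[140:240,435:512]=(V<75)[140:240,435:512]
for r,ar,c in blobs(s3,500):
    b=cv2.boxPoints(r);print("bed",ar,b,[cast("wrist",*p,20,st)[:2] for p in b])
for p in((549,242),(508,123)):print("base lower/upper front corner",cast("wrist",*p,60,st)[:2])
s4=np.zeros_like(g);s4[240:330,310:390]=g[240:330,310:390]
for r,ar,c in blobs(s4,300):print("van",ar,[cast("wrist",*p,30,st)[:2] for p in cv2.boxPoints(r)])
E
python3 m.py
```

```text
((321.0, 180.5), (79.0, 46.0), 90.0) 3635
contact end z30 [array([432.8, 130.7]), array([479.3, 113.7])] band end z0 [array([448.7,  13.7]), array([392.8,  34.1])]
panel 1050 [[398.4 165.3]
 [413.7 162.2]
 [433.9 259.8]
 [418.6 262.9]] [array([523.7,  73.5]), array([539.4,  71.3]), array([533.8, -49. ]), array([516.1, -47. ])]
bed 3781 [[420.4 174.1]
 [499.9 152.9]
 [514.6 207.9]
 [435.  229.1]] [array([550.4,  46.3]), array([639.9,  39.5]), array([646.6, -33.1]), array([551.1, -27.8])]
base lower/upper front corner [654.5 -62.6]
base lower/upper front corner [630.   80.6]
van 2277 [array([382.1, -36.9]), array([424.2,  -9.9]), array([467.2, -99. ]), array([ 424.1, -131.3])]
```

```bash
cat >> m.py <<'E'
print("---")
for nm,(u,v),z in(("c",(321,141),0),("c5",(321,141),30),("b",(321,219.5),30)):print(nm,cast("wrist",u,v,z,st))
E
python3 m.py|sed -n '/---/,$p'
python3 - <<'E'
import cv2,numpy as np
a=cv2.imread("pics/w1.png");b=cv2.resize(a[130:230,285:360],(450,600),interpolation=cv2.INTER_CUBIC);c=cv2.resize(a[140:270,385:520],None,fx=2.5,fy=4.6,interpolation=cv2.INTER_CUBIC)[:598]
h=np.zeros((600,800,3),np.uint8);h[:,:450]=b;h[:c.shape[0],455:455+c.shape[1]]=c;cv2.imwrite("pics/z.png",h)
E
```

```text
---
c [455.  118.5   0. ]
c5 [456.1 122.2  30. ]
b [425.   36.4  30. ]
```

View pics/z.png

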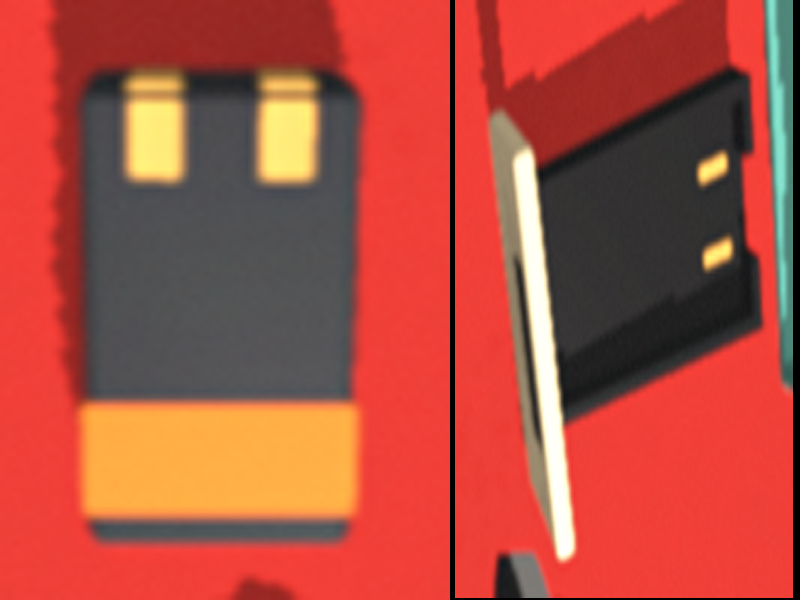

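The zoom shows the battery's contact side face as a thin strip at the top, and the tray's panel, rear corners and brass strips. Rear corners are at px (501,156) and (507,211), panel top ends at (409,172) and (427,262).

```bash
cat >> m.py <<'E'
print("---2")
for p,z in(((409,172),49),((427,261.7),49),((501,155.7),20),((507,210.7),20),((488,176.5),10),((490,195),10)):print(p,cast("wrist",*p,z,st))
E
python3 m.py|sed -n '/---2/,$p'
```

```text
---2
(409, 172) [532.3  62.8  49. ]
(427, 261.7) [525.7 -48.7  49. ]
(501, 155.7) [640.6  35.9  20. ]
(507, 210.7) [637.6 -33.6  20. ]
(488, 176.5) [627.8  12.3  10. ]
(490, 195) [626.4 -11.8  10. ]
```

Request:
arm_command:
  rows:
    - {"slide": [-0.1,0.4,4],"spin": 0,"grip": 8.5}
    - {"slide": [-0.1,0.4,8],"spin": 0,"grip": 8.5}
    - {"slide": [-0.1,0.4,12],"spin": 0,"grip": 8.5}
    - {"slide": [-0.1,0.4,15],"spin": 0,"grip": 8.5}
    - {"slide": [-0.1,0.4,17.5],"spin": 0,"grip": 8.5}
    - {"slide": [-0.1,0.4,18.6],"spin": 0,"grip": 8.5}
    - {"slide": [-0.1,0.4,18.6],"spin": 0,"grip": 8.5}

```text
t: 2.35
eef_pos: [439.8, 79.1, 14.6]
orientation: [-179.9, 0.0, 70.0]
force: [-0.4, 0.3, -0.3]
opening: 0.994
gripper_force: 0.0
```

Request:
arm_command:
  rows:
    - {"slide": [0,0,0.5],"spin": 0,"grip": 8.5}
    - {"slide": [0,0,0.5],"spin": 0,"grip": 7}
    - {"slide": [0,0,0.5],"spin": 0,"grip": 6}
    - {"slide": [0,0,0.5],"spin": 0,"grip": 4.8}
    - {"slide": [0,0,0.5],"spin": 0,"grip": 4.5}
    - {"slide": [0,0,0.5],"spin": 0,"grip": 4.5}
    - {"slide": [0,0,0.5],"spin": 0,"grip": 4.5}
    - {"slide": [0,0,0.5],"spin": 0,"grip": 4.5}
  force: 45

```text
t: 3.15
eef_pos: [441.7, 78.3, 11.4]
orientation: [179.9, -0.0, 69.9]
force: [-2.3, 0.8, 5.7]
opening: 0.595
gripper_force: 47.2
```

Request:
arm_command:
  rows:
    - {"slide": [0,0,-2],"spin": 0,"grip": 4.5}
    - {"slide": [0,0,-5],"spin": 0,"grip": 4.5}
    - {"slide": [0,1,-8],"spin": 0.14,"grip": 4.5}
    - {"slide": [0,4,-10],"spin": 0.28,"grip": 4.5}
    - {"slide": [-0.4,7,-10],"spin": 0.42,"grip": 4.5}
    - {"slide": [-0.8,10,-10],"spin": 0.56,"grip": 4.5}
    - {"slide": [-1.2,13,-10],"spin": 0.7,"grip": 4.5}
    - {"slide": [-1.6,15,-10],"spin": 0.84,"grip": 4.5}
    - {"slide": [-1.9,16,-10],"spin": 0.98,"grip": 4.5}
    - {"slide": [-1.9,16.6,-10],"spin": 1.12,"grip": 4.5}

```text
t: 4.15
eef_pos: [590.8, 2.4, 110.1]
orientation: [180.0, 0.0, 5.3]
force: [0.3, 0.1, -2.6]
opening: 0.598
gripper_force: 49.1
```

Request:
arm_command:
  rows:
    - {"slide": [0,0,0],"spin": 0.1,"grip": 4.5}
    - {"slide": [0,0,0],"spin": 0.158,"grip": 4.5}
    - {"slide": [0,0,0],"spin": 0.158,"grip": 4.5}
    - {"slide": [0,0,0],"spin": 0.158,"grip": 4.5}

```text
t: 4.55
eef_pos: [590.0, 3.4, 110.2]
orientation: [-180.0, 0.0, -3.2]
force: [-0.0, -0.1, -3.0]
opening: 0.597
gripper_force: 49.1
```

Run:
```python
from h import *
st=env.read_state();im=env.get_image("wrist");cv2.imwrite("pics/w2.png",im[:,:,::-1]);print(st["eef_pos"],st["orientation"],st["gripper_force"])
np.save("w2.npy",np.r_[st["eef_pos"],st["orientation"]])
```

```text
[590.0450921    3.36077261 110.21161297] [-1.79995867e+02  2.28711375e-02 -3.24345636e+00] 49.083720445632935
```

View pics/w2.png

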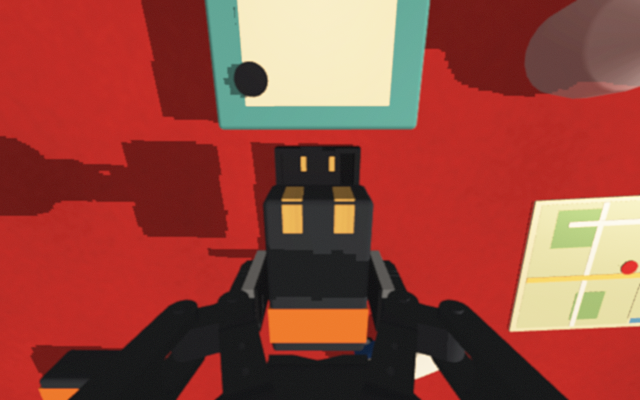

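Run:
```python
from h import *
a=np.load("w2.npy");st=dict(eef_pos=a[:3],orientation=a[3:])
for p,z in(((276,147.5),20),((360,147.5),20),((304,164),10),((332,164),10),((221,128),60),((415,128),60),((318,200),130.2),((628,267.5),2)):
    print(p,cast("wrist",*p,z,st).round(1))
```

```text
(276, 147.5) [642.7  34.1  20. ]
(360, 147.5) [638.8 -33.4  20. ]
(304, 164) [626.   13.2  10. ]
(332, 164) [624.6 -10.7  10. ]
(221, 128) [662.9  62.5  60. ]
(415, 128) [655.6 -63.8  60. ]
(318, 200) [633.5   1.  130.2]
(628, 267.5) [ 500.7 -303.5    2. ]
```

Request:
arm_command:
  rows:
    - {"slide": [0.2,0,2.5],"spin": 0,"grip": 4.5}
    - {"slide": [0.2,0,5],"spin": 0,"grip": 4.5}
    - {"slide": [0.2,0,7],"spin": 0,"grip": 4.5}
    - {"slide": [0.2,0,8],"spin": 0,"grip": 4.5}
    - {"slide": [0.2,0,8.4],"spin": 0,"grip": 4.5}
    - {"slide": [0.2,0,8.6],"spin": 0,"grip": 4.5}
    - {"slide": [0.2,0,8.7],"spin": 0,"grip": 4.5}
    - {"slide": [0.2,0,8.8],"spin": 0,"grip": 4.5}
    - {"slide": [0.2,0,8.8],"spin": 0,"grip": 4.5}

```text
t: 5.5
eef_pos: [592.8, 3.1, 23.0]
orientation: [180.0, -0.1, -3.3]
force: [-0.3, -0.1, -2.3]
opening: 0.591
gripper_force: 49.0
```

Request:
arm_command:
  rows:
    - {"slide": [0,0,0.1],"spin": 0,"grip": 4.5}
    - {"slide": [0,0,0.2],"spin": 0,"grip": 4.5}
    - {"slide": [0,0,0.2],"spin": 0,"grip": 4.5}

```text
t: 5.8
eef_pos: [593.2, 3.2, 21.4]
orientation: [180.0, -0.1, -3.3]
force: [-0.7, 0.3, 4.3]
opening: 0.599
gripper_force: 49.8
```

Request:
arm_command:
  rows:
    - {"slide": [0,0,0],"spin": 0,"grip": 5.4}
    - {"slide": [0,0,0],"spin": 0,"grip": 6}
    - {"slide": [0,0,0],"spin": 0,"grip": 7}
    - {"slide": [0,0,0],"spin": 0,"grip": 7}
    - {"slide": [0,0,-2],"spin": 0,"grip": 7}
    - {"slide": [0,0,-5],"spin": 0,"grip": 7}
    - {"slide": [0,0,-9],"spin": 0,"grip": 7}
    - {"slide": [-4,0,-13],"spin": 0,"grip": 5}
    - {"slide": [-8,0,-14],"spin": 0,"grip": 2}
    - {"slide": [-8,0,-14],"spin": 0,"grip": 0}

```text
t: 6.8
eef_pos: [508.7, 8.8, 161.7]
orientation: [180.0, 0.0, -3.3]
force: [-0.1, 0.7, -1.5]
opening: 0.313
gripper_force: 0.0
```

Run:
```python
from h import *
st=env.read_state();im=env.get_image("wrist");cv2.imwrite("pics/w3.png",im[:,:,::-1]);print(st["eef_pos"],st["orientation"],st["opening"])
np.save("w3.npy",np.r_[st["eef_pos"],st["orientation"]])
```

```text
[508.65008491   8.80136496 161.73147433] [ 1.79997211e+02  2.47640096e-02 -3.29884882e+00] 0.31332482727425104
```

View pics/w3.png

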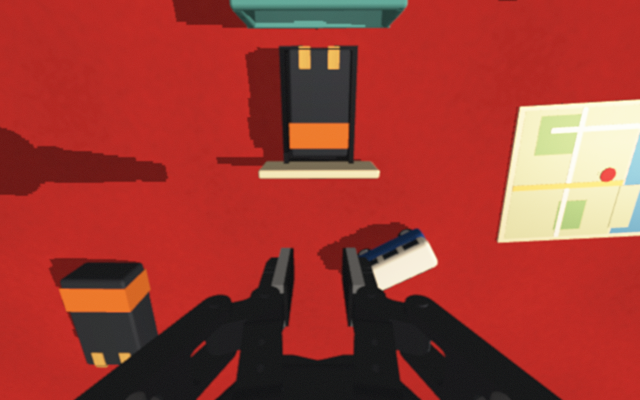

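The battery lies flat in the bed, contact end flush with the tray's rear (px row 47), panel face at row 170. Next I go down in front of the panel with shut fingers and push.

Request:
arm_command:
  rows:
    - {"slide": [-1,0,2],"spin": 0,"grip": 0}
    - {"slide": [-1,0,5],"spin": 0,"grip": 0}
    - {"slide": [-1,0,8.5],"spin": 0,"grip": 0}
    - {"slide": [-1,0,12],"spin": 0,"grip": 0}
    - {"slide": [-1,0,14.2],"spin": 0,"grip": 0}
    - {"slide": [-1,0,14.2],"spin": 0,"grip": 0}
    - {"slide": [0,0,14.2],"spin": 0,"grip": 0}
    - {"slide": [1,0,14.2],"spin": 0,"grip": 0}
    - {"slide": [2,0,14.2],"spin": 0,"grip": 0}

```text
t: 7.75
eef_pos: [534.1, 6.5, 19.4]
orientation: [180.0, -0.1, -3.3]
force: [-2.3, -0.4, -0.4]
opening: 0.002
gripper_force: 1.2
```

Request:
arm_command:
  rows:
    - {"slide": [1,0,0],"spin": 0,"grip": 0}
    - {"slide": [2,0,0],"spin": 0,"grip": 0}
    - {"slide": [3,0,0],"spin": 0,"grip": 0}
    - {"slide": [4,0,0],"spin": 0,"grip": 0}
    - {"slide": [5,0,0],"spin": 0,"grip": 0}
    - {"slide": [6,0,0],"spin": 0,"grip": 0}
    - {"slide": [7,0,0],"spin": 0,"grip": 0}
    - {"slide": [8,0,0],"spin": 0,"grip": 0}
    - {"slide": [9,0,0],"spin": 0,"grip": 0}
    - {"slide": [10,0,0],"spin": 0,"grip": 0}

```text
t: 8.75
eef_pos: [633.0, 1.0, 18.2]
orientation: [-180.0, 0.0, -3.3]
force: [-1.6, 0.6, 2.1]
opening: -0.001
gripper_force: 1.2
```

Request:
arm_command:
  rows:
    - {"slide": [0.3,0,0],"spin": 0,"grip": 0}
    - {"slide": [0.5,0,0],"spin": 0,"grip": 0}
    - {"slide": [0.7,0,0],"spin": 0,"grip": 0}
    - {"slide": [0.8,0,0],"spin": 0,"grip": 0}

```text
t: 9.15
eef_pos: [639.5, 0.4, 18.1]
orientation: [180.0, 0.1, -3.3]
force: [-6.2, -0.4, 4.3]
opening: -0.001
gripper_force: 3.4
```

Request:
arm_command:
  rows:
    - {"slide": [0.1,0,0],"spin": 0,"grip": 0}
    - {"slide": [0.2,0,0],"spin": 0,"grip": 0}
    - {"slide": [0.2,0,0],"spin": 0,"grip": 0}

```text
t: 9.45
eef_pos: [639.5, 0.4, 18.1]
orientation: [180.0, 0.3, -3.3]
force: [-11.8, -0.3, 9.1]
opening: 0.002
gripper_force: 6.1
```

Request:
arm_command:
  rows:
    - {"slide": [-2,0,0],"spin": 0,"grip": 0}
    - {"slide": [-5,0,-1],"spin": 0,"grip": 0}
    - {"slide": [-8,0,-4],"spin": 0,"grip": 2}
    - {"slide": [-8,0,-8],"spin": 0,"grip": 4}
    - {"slide": [-8,0,-12],"spin": 0,"grip": 5}
    - {"slide": [-8,0,-16],"spin": 0,"grip": 5}
    - {"slide": [-8,0,-20],"spin": -0.14,"grip": 5}
    - {"slide": [-8,0,-24],"spin": -0.28,"grip": 5}
    - {"slide": [-8,-2,-28],"spin": -0.42,"grip": 5}
    - {"slide": [-8,-6,-31],"spin": -0.56,"grip": 5}

```text
t: 10.45
eef_pos: [566.9, 63.3, 331.8]
orientation: [179.8, -0.2, 28.8]
force: [1.9, 1.1, 0.4]
opening: 0.587
gripper_force: 0.0
```

Run:
```python
from h import *
st=env.read_state();print(st["eef_pos"],st["orientation"])
y=np.radians(st["orientation"][2]);d=np.array([545,270])-st["eef_pos"][:2]
print(d@[np.cos(y),np.sin(y)],d@[np.sin(y),-np.cos(y)])
```

```text
[566.92149812  63.27474895 331.80013842] [179.79532446  -0.20605     28.84868241]
80.54355952635012 -191.64711456003022
```

Request:
arm_command:
  rows:
    - {"slide": [1.6,-4,0],"spin": -0.09,"grip": 6}
    - {"slide": [3.2,-8,0],"spin": -0.17,"grip": 6}
    - {"slide": [5,-12,0],"spin": -0.17,"grip": 6}
    - {"slide": [6.6,-16,0],"spin": -0.17,"grip": 6}
    - {"slide": [8,-19,0],"spin": -0.17,"grip": 6}
    - {"slide": [8,-19,0],"spin": -0.17,"grip": 6}
    - {"slide": [8,-19,0],"spin": -0.17,"grip": 6}

```text
t: 11.15
eef_pos: [544.5, 270.4, 328.2]
orientation: [180.0, -0.0, 38.6]
force: [-0.5, -0.6, 0.6]
opening: 0.702
gripper_force: 0.0
```

Run:
```python
from h import *
st=env.read_state();im=env.get_image("wrist");cv2.imwrite("pics/w4.png",im[:,:,::-1]);print(st["eef_pos"],st["orientation"],st["opening"])
np.save("w4.npy",np.r_[st["eef_pos"],st["orientation"]])
```

```text
[544.53394189 270.4452891  328.24524428] [ 1.79961827e+02 -2.02329144e-02  3.85890937e+01] 0.7015087258179039
```

View pics/w4.png

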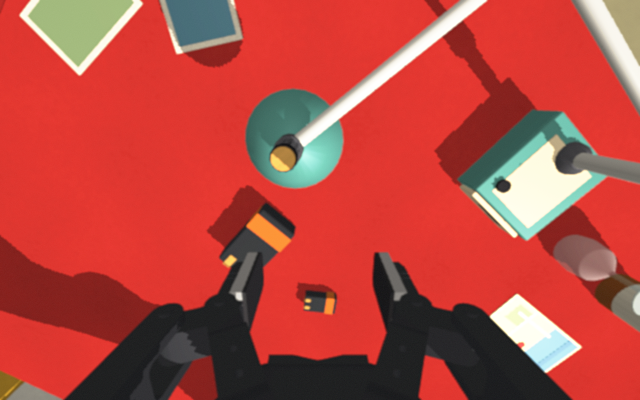

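The view shows the gold tip of the head's grip at px (285,157), link 2 leading up-right, and the tray shut in the base.

```bash
cat > plan.py <<'E'
from h import *
np.set_printoptions(precision=1,suppress=True)
a=np.load("w4.npy");st=dict(eef_pos=a[:3],orientation=a[3:])
H=cast("wrist",285,157,271,st)[:2];P=np.array([779,-7.5]);T=np.array([500.5,-304])
y=np.radians(a[5]);d=H-a[:2]
print("head",H,"slide",d@[np.cos(y),np.sin(y)],d@[np.sin(y),-np.cos(y)])
def ik(X):
    r=X-P;D=np.linalg.norm(r);al=np.arccos((270**2+D*D-250**2)/(540*D));t1=np.arctan2(r[1],r[0])%(2*np.pi)-al
    E=P+270*np.array([np.cos(t1),np.sin(t1)]);v=X-E;return t1,np.arctan2(v[1],v[0])%(2*np.pi),E
def fk(t1,t2):return P+270*np.array([np.cos(t1),np.sin(t1)])+250*np.array([np.cos(t2),np.sin(t2)])
print("start",np.degrees(ik(H)[:2]),ik(H)[2],"end",np.degrees(ik(T)[:2]),ik(T)[2])
def plan(H,T,yaw0,n,calls=None):
    a,b=ik(H),ik(T);s=np.linspace(0,1,n+1);s=s*s*(3-2*s)*.3+s*.7
    q=[(a[0]+k*(b[0]-a[0]),a[1]+k*(b[1]-a[1])) for k in s]
    for i in range(0,n,10):
        X0=fk(*q[i]);y=yaw0+q[i][1]-a[1];print("call",i,X0,"yaw",np.degrees(y),"link2",np.degrees(q[i][1]))
        for j in range(i+1,min(i+10,n)+1):
            d=fk(*q[j])-X0
            print([round(d@[np.cos(y),np.sin(y)]/10,1),round(d@[np.sin(y),-np.cos(y)]/10,1),0],round(-(q[j][1]-q[i][1]),3))
if __name__=="__main__":plan(H,T,y,40)
E
python3 plan.py
```

```text
head [568.8 318.8] slide 49.10808822912855 -22.646237796393393
start [ 83.  166.5] [811.9 260.5] end [190.  267.1] [513.1 -54.3]
call 0 [568.8 318.8] yaw 38.589093702556255 link2 166.5170303413855
[np.float64(-1.3), np.float64(-0.1), 0] -0.032
[np.float64(-2.6), np.float64(-0.2), 0] -0.065
[np.float64(-4.0), np.float64(-0.3), 0] -0.101
[np.float64(-5.5), np.float64(-0.3), 0] -0.138
[np.float64(-7.1), np.float64(-0.3), 0] -0.176
[np.float64(-8.7), np.float64(-0.1), 0] -0.216
[np.float64(-10.4), np.float64(0.1), 0] -0.258
[np.float64(-12.1), np.float64(0.3), 0] -0.301
[np.float64(-13.8), np.float64(0.7), 0] -0.345
[np.float64(-15.6), np.float64(1.1), 0] -0.39
call 10 [454.2 212.7] yaw 60.90890706291601 link2 188.83684370174524
[np.float64(-1.9), np.float64(-0.2), 0] -0.046
[np.float64(-3.8), np.float64(-0.3), 0] -0.093
[np.float64(-5.7), np.float64(-0.2), 0] -0.141
[np.float64(-7.7), np.float64(-0.1), 0] -0.189
[np.float64(-9.7), np.float64(0.1), 0] -0.238
[np.float64(-11.7), np.float64(0.4), 0] -0.287
[np.float64(-13.7), np.float64(0.8), 0] -0.337
[np.float64(-15.6), np.float64(1.4), 
[... 477 characters left out ...]
at64(1.2), 0] -0.348
[np.float64(-16.1), np.float64(1.7), 0] -0.395
[np.float64(-18.0), np.float64(2.4), 0] -0.442
[np.float64(-19.8), np.float64(3.1), 0] -0.488
call 30 [ 410.3 -169.5] yaw 116.86562224804334 link2 244.79355888687255
[np.float64(-1.9), np.float64(-0.1), 0] -0.045
[np.float64(-3.7), np.float64(-0.1), 0] -0.089
[np.float64(-5.5), np.float64(-0.1), 0] -0.132
[np.float64(-7.2), np.float64(0.1), 0] -0.173
[np.float64(-8.9), np.float64(0.3), 0] -0.213
[np.float64(-10.5), np.float64(0.5), 0] -0.252
[np.float64(-12.0), np.float64(0.8), 0] -0.289
[np.float64(-13.4), np.float64(1.2), 0] -0.324
[np.float64(-14.8), np.float64(1.6), 0] -0.358
[np.float64(-16.1), np.float64(2.0), 0] -0.39
```

Request:
arm_command:
  rows:
    - {"slide": [2.5,-1.2,0],"spin": 0,"grip": 6}
    - {"slide": [4.9,-2.3,0],"spin": 0,"grip": 6}
    - {"slide": [4.9,-2.3,0],"spin": 0,"grip": 6}
    - {"slide": [4.9,-2.3,3],"spin": 0,"grip": 6}
    - {"slide": [4.9,-2.3,6],"spin": 0,"grip": 6}
    - {"slide": [4.9,-2.3,8.2],"spin": 0,"grip": 6}
    - {"slide": [4.9,-2.3,8.9],"spin": 0,"grip": 6}
    - {"slide": [4.9,-2.3,8.9],"spin": 0,"grip": 5}
    - {"slide": [4.9,-2.3,8.9],"spin": 0,"grip": 4}
    - {"slide": [4.9,-2.3,8.9],"spin": 0,"grip": 3}
  force: 70

```text
t: 12.2
eef_pos: [569.7, 318.4, 241.4]
orientation: [179.9, -0.2, 38.5]
force: [0.7, 0.4, -0.0]
opening: 0.353
gripper_force: 0.0
```

Request:
arm_command:
  rows:
    - {"slide": [0,0,0],"spin": 0,"grip": 2.3}
    - {"slide": [0,0,0],"spin": 0,"grip": 1.2}
    - {"slide": [0,0,0],"spin": 0,"grip": 1.2}
    - {"slide": [0,0,0],"spin": 0,"grip": 1.2}
    - {"slide": [0,0,0],"spin": 0,"grip": 1.2}

```text
t: 12.7
eef_pos: [569.0, 319.0, 241.0]
orientation: [180.0, -0.1, 38.5]
force: [-1.7, 0.4, 5.6]
opening: 0.212
gripper_force: 68.3
```

Gripped (18 mm). Now the planned arc, call by call.

Request:
arm_command:
  rows:
    - {"slide": [-1.3,-0.1,0],"spin": -0.032,"grip": 1.2}
    - {"slide": [-2.6,-0.2,0],"spin": -0.065,"grip": 1.2}
    - {"slide": [-4.0,-0.3,0],"spin": -0.101,"grip": 1.2}
    - {"slide": [-5.5,-0.3,0],"spin": -0.138,"grip": 1.2}
    - {"slide": [-7.1,-0.3,0],"spin": -0.176,"grip": 1.2}
    - {"slide": [-8.7,-0.1,0],"spin": -0.216,"grip": 1.2}
    - {"slide": [-10.4,0.1,0],"spin": -0.258,"grip": 1.2}
    - {"slide": [-12.1,0.3,0],"spin": -0.301,"grip": 1.2}
    - {"slide": [-13.8,0.7,0],"spin": -0.345,"grip": 1.2}
    - {"slide": [-15.6,1.1,0],"spin": -0.39,"grip": 1.2}

```text
t: 13.7
eef_pos: [454.7, 212.3, 240.9]
orientation: [179.8, -0.2, 61.0]
force: [3.3, -1.2, 5.6]
opening: 0.216
gripper_force: 68.5
```

Request:
arm_command:
  rows:
    - {"slide": [-1.9,-0.2,0],"spin": -0.046,"grip": 1.2}
    - {"slide": [-3.8,-0.3,0],"spin": -0.093,"grip": 1.2}
    - {"slide": [-5.7,-0.2,0],"spin": -0.141,"grip": 1.2}
    - {"slide": [-7.7,-0.1,0],"spin": -0.189,"grip": 1.2}
    - {"slide": [-9.7,0.1,0],"spin": -0.238,"grip": 1.2}
    - {"slide": [-11.7,0.4,0],"spin": -0.287,"grip": 1.2}
    - {"slide": [-13.7,0.8,0],"spin": -0.337,"grip": 1.2}
    - {"slide": [-15.6,1.4,0],"spin": -0.387,"grip": 1.2}
    - {"slide": [-17.6,2.0,0],"spin": -0.438,"grip": 1.2}
    - {"slide": [-19.5,2.7,0],"spin": -0.488,"grip": 1.2}

```text
t: 14.7
eef_pos: [383.3, 28.5, 240.9]
orientation: [179.7, 0.0, 88.9]
force: [5.3, 0.8, 4.0]
opening: 0.214
gripper_force: 68.5
```

Request:
arm_command:
  rows:
    - {"slide": [-2.1,-0.1,0],"spin": -0.05,"grip": 1.2}
    - {"slide": [-4.1,-0.2,0],"spin": -0.101,"grip": 1.2}
    - {"slide": [-6.2,-0.1,0],"spin": -0.151,"grip": 1.2}
    - {"slide": [-8.3,0.1,0],"spin": -0.201,"grip": 1.2}
    - {"slide": [-10.3,0.3,0],"spin": -0.25,"grip": 1.2}
    - {"slide": [-12.3,0.7,0],"spin": -0.299,"grip": 1.2}
    - {"slide": [-14.2,1.2,0],"spin": -0.348,"grip": 1.2}
    - {"slide": [-16.1,1.7,0],"spin": -0.395,"grip": 1.2}
    - {"slide": [-18.0,2.4,0],"spin": -0.442,"grip": 1.2}
    - {"slide": [-19.8,3.1,0],"spin": -0.488,"grip": 1.2}

```text
t: 15.7
eef_pos: [410.2, -170.4, 240.9]
orientation: [179.9, 0.2, 116.9]
force: [2.1, 3.1, 7.1]
opening: 0.211
gripper_force: 68.7
```

Run:
```python
from h import *
cv2.imwrite("pics/t5.png",env.get_image("top")[:,:,::-1]);st=env.read_state();print(st["eef_pos"],st["joint_pos"],st["orientation"])
```

```text
[ 410.87049394 -173.00831967  240.96591364] [-3.81363057e+01 -7.63691903e+00  1.09312682e+02 -2.79122907e-02
  7.80206811e+01 -6.50917507e+01] [179.89694458   0.286831   116.96090817]
```

View pics/t5.png

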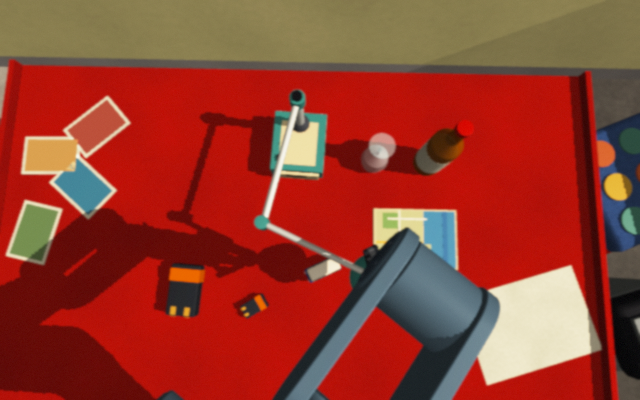

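The view shows the head held at px (360,265), elbow at (262,222), tray home and nothing disturbed.

Request:
arm_command:
  rows:
    - {"slide": [-1.9,-0.1,0],"spin": -0.045,"grip": 1.2}
    - {"slide": [-3.7,-0.1,0],"spin": -0.089,"grip": 1.2}
    - {"slide": [-5.5,-0.1,0],"spin": -0.132,"grip": 1.2}
    - {"slide": [-7.2,0.1,0],"spin": -0.173,"grip": 1.2}
    - {"slide": [-8.9,0.3,0],"spin": -0.213,"grip": 1.2}
    - {"slide": [-10.5,0.5,0],"spin": -0.252,"grip": 1.2}
    - {"slide": [-12.0,0.8,0],"spin": -0.289,"grip": 1.2}
    - {"slide": [-13.4,1.2,0],"spin": -0.324,"grip": 1.2}
    - {"slide": [-14.8,1.6,0],"spin": -0.358,"grip": 1.2}
    - {"slide": [-16.1,2.0,0],"spin": -0.39,"grip": 1.2}

```text
t: 16.75
eef_pos: [500.5, -304.3, 240.9]
orientation: [179.9, 0.1, 139.2]
force: [1.4, 4.0, 7.9]
opening: 0.211
gripper_force: 68.8
```

Request:
arm_command:
  rows:
    - {"slide": [0,0,0],"spin": 0,"grip": 1.2}
    - {"slide": [0,0,0],"spin": 0,"grip": 1.2}
    - {"slide": [0,0,0],"spin": 0,"grip": 3}
    - {"slide": [0,0,0],"spin": 0,"grip": 4}
    - {"slide": [0,0,0],"spin": 0,"grip": 5}
    - {"slide": [0,0,0],"spin": 0,"grip": 5}
    - {"slide": [0,0,-2],"spin": 0,"grip": 5}
    - {"slide": [0,0,-5],"spin": 0,"grip": 5}
    - {"slide": [0,0,-8],"spin": 0,"grip": 5}
    - {"slide": [0,0,-9],"spin": 0,"grip": 5}

```text
t: 17.75
eef_pos: [500.0, -304.9, 332.8]
orientation: [-180.0, 0.3, 139.1]
force: [0.1, -0.1, 0.3]
opening: 0.586
gripper_force: 0.0
```

Run:
```python
from h import *
st=env.read_state();im=env.get_image("wrist")[:,:,::-1].copy();cv2.imwrite("pics/w6.png",im);print(st["eef_pos"],st["orientation"])
H,S,V=cv2.split(cv2.cvtColor(im,cv2.COLOR_BGR2HSV))
for r,a,c in blobs((H>12)&(H<30)&(S>110)&(V>90),60):print(a,c,cast("wrist",*c,271,st))
```

```text
[ 500.03536126 -304.87213798  332.84544327] [-179.98529731    0.30372143  139.10751965]
157 [346.10828025 124.96815287] [ 460.49540244 -244.40279293  271.        ]
401 [317.81296758 221.16209476] [ 502.02599077 -306.1767118   271.        ]
10481 [ 51.83226791 346.52905257] [ 436.61864561 -572.31954418  271.        ]
340 [200.23529412 392.00882353] [ 564.11836344 -513.01723784  271.        ]
```

Run:
```python
from h import *
s=env.get_image("scene")[:,:,::-1];cv2.imwrite("pics/s7.png",cv2.resize(s[120:340,150:490],(800,518),interpolation=2))
```

```text
(no output)
```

View pics/s7.png

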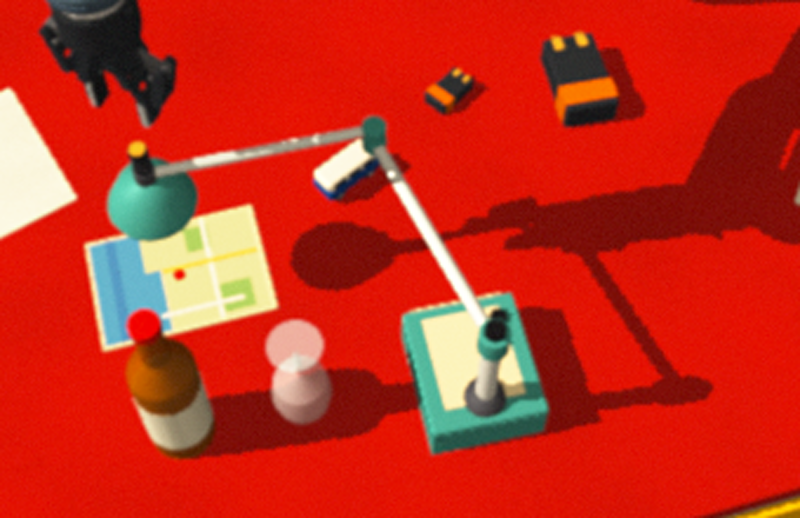

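The view shows the tray home, the head clear of the gripper and above the map (its offset from the dot is parallax), and the bottle, glass and van still standing. I'm handing it in.

```bash
python3 -c "
from bench import env
print(env.job_done())"
```

```text
the job is handed in; nothing more can be done
None
```

The job is handed in after about 18 s of the 72 s: the battery lies flat with contacts at the tray's rear, the tray was pushed to its stop, the head measured about 3 mm from the map's middle, and the bystanders look undisturbed; no verdict was returned.

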